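# Streak test on the spring balance

## Robot

A 7-joint arm with a two-finger parallel gripper is mounted at the origin on the work surface. World frame = base frame: x ahead of the robot, y to its left, z up, the work surface at z = 0. Lengths are in m, angles in rad, forces in N, time in s.
With the tool pointing down it reaches from about 0.4 to 0.875 m from the base axis. Payload 19.3 kg.
Tool frame: the origin (TCP) lies at the very end of the fingers, on their centre line; the grasp point (between the pads) lies 19 mm behind it; z points along the fingers, x is the direction in which the jaws open and shut, and the axes are right-handed (so a half turn about z gives the same grasp; the last joint's range is limited). The gripper opens to 85 mm and grips with 20 to 120 N. Pads are 22 mm wide; open, the fingers measure 114 mm over their backs; the gripper's body (76 mm by 85 mm) begins 54 mm behind the grasp point. The pads swing forward as they close: fully open they stand 13 mm farther back than shut.
Start: joints at [-1.234, 0.521, -0.036, 1.599, 0.021, 1.021, -0.113], TCP at [0.247, 0.574, 0.2] pointing down, gripper open.
Joint ranges: [-2.91, 2.91], [-0.3, 2.13], [-1.5, 1.42], [0.17, 2.43], [-1.26, 4.41], [0.16, 1.93], [-2.52, 2.52]. Speed limits (rad/s): [1.89, 1.89, 2.39, 2.39, 3.01, 3.01, 3.01].

## Interface

Orientations are given as [roll, pitch, yaw] about the fixed x, y, z axes, in that order (R = Rz(yaw) Ry(pitch) Rx(roll)).
In Python, from workcell import observe, eyes, job_done gives the robot as it stands. The module is installed in compiled form; this text tells all that it offers.
- The arm moves only by the shell command python3 -m pendant 'ROWS' [FORCE]. ROWS is JSON, a list of rows, each an object of numbers: "dx", "dy", "dz": the shift along the tool's x, y, z in mm; "ax", "ay", "az": the turn, a rotation vector about the tool's x, y, z in degrees; "claw": the finger opening in mm, from 0 to 85.4. A call has 1 to 10 rows; each row is the pose to reach, as a shift and turn from the pose commanded when the call began, along the tool's axes at that moment; what a row does not reach only later rows make up. A row lasts 1/12 s, in which the tool goes at most 41.7 mm and 7.16 degrees, less where a joint would pass 70% of its speed; a pose out of reach is approached as far as the arm can. A call with a gripper value outside its range is refused whole. The fingers move at their own pace and stop on an object; FORCE is the grip in N (left out, the last holds). Time passes only in rows, so rows that repeat a pose let the fingers close. It gives the time, the measured TCP pose, the force and the opening at its end, in the units of the state.
- observe(): the state, without advancing time (a new reading comes with each control period).
- eyes.grab_frame(name): name is "scene" or "top"; returns a dict with "image" (400x640x3 uint8, blue, green, red), "fovy" (degrees; the focal length in pixels is half the picture's height over the tangent of half this angle, whatever the lens; pixels are square), "cx", "cy" (the principal point, pixels), "dist" ([k1, k2, p1, p2, k3] as OpenCV has them; the pictures are not rectified), "view" (4x4, takes a point from world to camera coordinates). Camera axes: x right, y up, looking along -z (the intrinsics and any distortion apply to the point x, -y, -z); pixel columns grow to the right and rows downward; lengths in m; the calibration is good to about 2 mm. A picture is of the moment at which its call begins. There is no depth.
- job_done(): hands the job in, once; it reports no verdict.
The state is a dict: "clock": time; "qpos": joint angles; "qd": joint speeds; "joint_efforts": joint torques, N m; "position": TCP position; "tool_rot": TCP orientation; "force": force on the tool from outside, world axes, zero at the start; "moment": the same for the moment, N m; "grip_width": finger opening in m.
Only numpy, scipy, OpenCV 4.12 (cv2) and the standard library are available. Lean on these libraries where they do the work, as an engineer would, in place of code of your own. Each camera call takes 0.05 s, during which the arm holds its last target.

## Task

Unlock the spring balance by throwing its orange lever into the notch marked green, then use the red mineral block to draw a streak along the white plate on the balance: set it down on the black line beside the yellow tab and slide it to the black line beside the blue tab, pressing steadily so that the pointer stays in the green band all the way, without lifting off in between or pressing past the band. Then stand the red block upright in the middle of the white tile on the bench and let go, leaving the lever in its notch. Do not shift the grey block, the beaker or the jar, and do not bump the retort stand.

Things in the scene. Friction and masses are not known exactly. Their poses are not given: they have to be found in the camera images.
- balance: white spring balance, 130 (x) x 260 (y) mm, fixed on the bench, origin at the centre of its underside, deck 45 mm up; y runs along the streak plate, x away from the robot. On its far edge (x 56 to 64, y -17 to 17 mm) is a scale column up to 99 mm above the bench with red pointer and green band. The lever's aluminium quadrant (top at 40 mm) reaches to x = -140 mm, y within 70 mm of the middle
- platform (a joint): how far the streak plate is pressed down, m: 0 unloaded, end stop 0.014; a spring, about 0.8 N per mm. The pointer is in the green band from 0.003 to 0.011. While the lever is not in the green notch the plate is blocked after 0.0015 to 0.003
- stroke_mid (a point): centre of the white streak plate's top when unloaded (a fixed point, 80 mm above the bench, on the balance's centre line); the plate is 70 x 200 mm (balance's x, y), with a black line across it 60 mm to either side of this point along the balance's y axis
- start_mark (a point): middle of the black line beside the yellow tab, where the streak starts, at the height of the unloaded plate. The yellow tab stands on the far side, 52 mm from this point along the balance's x axis, 10 x 22 mm, its top 92 mm above the bench. Either end can be the start
- stop_mark (a point): middle of the black line beside the blue tab, where the streak ends; same measures
- lock (a joint): angle of the orange lock lever, rad, about the vertical (counter-clockwise from above is positive), range -0.7 to 0.7; at 0 it points along the balance's -x axis, at positive values it leans to the balance's -y. The green notch is at 0.40, with a sprung detent that centres it within about 0.1; elsewhere light friction holds it (1 N at the knob); passing into the detent takes about 4 N at the knob
- lock_pivot (a point): point on the lever's vertical hinge axis, 80 mm above the bench
- lock_knob (a point): centre of the lever's upright round orange knob, 75 mm from the hinge axis, 80 mm above the bench; knob 18 mm in diameter, from 51 to 105 mm above the bench; the steel lever arm below it is 14 mm wide, its top 56 mm above the bench
- red_block_center (a point): half-way up the red mineral block's height (41 mm above its foot), loose, 150 g: a dull red mineral disc 40 mm across and 22 mm high, carrying a white square handle 24 x 24 mm from 22 to 82 mm above the foot, sides along this point's x and y axes; 82 mm high in all
- red_block_foot (a point): centre of the red block's flat underside, which rubs on the plate
- grey_block_center (a point): a bystander: the same kind of block with a dark grey mineral, half-way up, 41 mm above its foot
- beaker_center (a point): a bystander: glass beaker, 54 mm across, 70 mm high; point half-way up its axis
- jar_center (a point): a bystander: brown glass jar, 54 mm across, 95 mm high; point half-way up its axis
- stand: retort stand, fixed: origin at the foot of its upright steel rod, 12 mm thick, 312 mm high; its grey base plate is 12 mm high, from x = -20 to 80 mm and 60 mm either side; a clamp on the rod at 250 mm points away from the balance, along +x
- tile_top (a point): centre of the top of the white tile, 100 x 100 x 8 mm, fixed flat on the bench
Mind the look-alikes: they are no part of the job. What is shaped like the part that bears red_block_center but purple or turquoise is not meant.

How it is judged:
On the way, in this order (a step that is already met when the one before it is completed fails the run):
1. the lever is in the green notch (value of joint lock between 0.27 and 0.53 rad), for 0.2 s.
2. the red block presses on the line beside the yellow tab, pointer in the green band (all of step 1 and horizontal distance between red_block_foot and start_mark below 0.018 m and contact force between red_block and balance above 1 N and value of joint platform between 0.003 and 0.011 m), for 0.1 s.
3. the streak passes the middle of the plate, pointer in the green band (horizontal distance between red_block_foot and stroke_mid below 0.018 m and contact force between red_block and balance above 1 N and value of joint platform between 0.003 and 0.011 m), for 0.05 s.
4. the streak reaches the line beside the blue tab, pointer in the green band (horizontal distance between red_block_foot and stop_mark below 0.018 m and contact force between red_block and balance above 1 N and value of joint platform between 0.003 and 0.011 m), for 0.1 s.
At the end, for the whole second after the job is handed in: the red block stands upright (within 0.1 rad) and still on the white tile, its foot within 30 mm of the tile's middle; the lever is in the green notch (0.27 to 0.53 rad); nothing presses on the plate (all of step 1 and horizontal distance between red_block_foot and tile_top below 0.03 m and z of red_block_foot in the frame of tile_top between -0.003 and 0.004 m and angle between red_block_foot's own z axis and vertical below 0.1 rad and linear speed of red_block below 0.02 m/s and value of joint platform below 0.002 m); the robot touches nothing.
It fails at once if the plate is pressed past the green band (more than 11 mm down) (value of joint platform above 0.011 m).
It fails at once if between the lines the red block is within 25 mm of the plate with the pointer below the green band (lifted off or too light) (y of red_block_foot in the frame of balance between -0.038 and 0.038 m and x of red_block_foot in the frame of balance between -0.04 and 0.04 m and z of red_block_foot in the frame of balance between 0 and 0.105 m and value of joint platform below 0.003 m).
It fails at once if the grey block, the beaker or the jar is shifted by more than 20 mm (distance of any of grey_block_center, beaker_center, jar_center from where it was at the start of the episode above 0.02 m).
It fails at once if the retort stand is bumped (more than 2 N) (contact force between stand and anything else above 2 N).
It also fails if it takes over 67 s, if anything falls off the work surface, if the arm or the gripper's body presses on something with over 40 N, if the wrist force passes 120 N, or if a joint passes its speed limit or range.

## Working session

There is one attempt and no reset: what is moved stays moved. The work goes in short steps, Python scripts to look and compute and a shell command to move; the robot and the scene stay as the last step left them, time stands still between calls to the robot, and variables do not carry over. Pictures are saved under pics/ and viewed, and the job is handed in when it is done.

```bash
mkdir -p pics; cat > h.py <<'E'
import numpy as np,cv2
from workcell import observe,eyes
def grab(n,fn):
    f=eyes.grab_frame(n); cv2.imwrite('pics/'+fn,f['image']); 
    import pickle; pickle.dump(f,open('pics/'+fn[:-4]+'.pkl','wb')); return f
def load(fn):
    import pickle; return pickle.load(open('pics/'+fn+'.pkl','rb'))
def K(f):
    fl=200/np.tan(np.radians(f['fovy'])/2); return np.array([[fl,0,f['cx']],[0,fl,f['cy']],[0,0,1.]])
def ray(f,u,v):
    p=cv2.undistortPoints(np.array([[[u,v]]],float),K(f),np.array(f['dist'],float))[0,0]
    d=np.array([p[0],-p[1],-1]); V=np.array(f['view']); R=V[:3,:3]; t=V[:3,3]
    return -R.T@t, R.T@d
def atz(f,u,v,z):
    o,d=ray(f,u,v); return o+d*(z-o[2])/d[2]
def proj(f,P):
    P=np.atleast_2d(P); V=np.array(f['view']); c=P@V[:3,:3].T+V[:3,3]; c=c*[1,-1,-1]
    return cv2.projectPoints(c,np.zeros(3),np.zeros(3),K(f),np.array(f['dist'],float))[0][:,0]
E
python3 - <<'E'
from h import *
for n in('scene','top'):
    f=grab(n,n+'0.png'); print(n,f['fovy'],f['dist'],np.array(f['view']).round(3).tolist())
s=observe(); print({k:np.round(v,3).tolist() for k,v in s.items()})
E
```

```text
scene 45.520413944040705 [-0.06597005  0.          0.          0.          0.        ] [[-0.148, 0.989, 0.003, 0.104], [-0.777, -0.118, 0.618, 0.423], [0.612, 0.089, 0.786, -1.669], [0.0, 0.0, 0.0, 1.0]]
top 42.640957361626825 [-0.08922775  0.          0.          0.          0.        ] [[-0.025, -1.0, -0.014, 0.015], [0.994, -0.026, 0.105, -0.614], [-0.105, -0.011, 0.994, -1.244], [0.0, 0.0, 0.0, 1.0]]
{'clock': 0.1, 'qpos': [-1.234, 0.522, -0.036, 1.6, 0.021, 1.021, -0.113], 'qd': [-0.0, -0.0, -0.001, -0.002, 0.001, -0.001, 0.001], 'joint_efforts': [0.004, -92.848, 1.984, -37.053, 0.018, 0.005, 0.0], 'position': [0.247, 0.574, 0.199], 'tool_rot': [3.142, 0.001, 1.164], 'force': [0.12, 0.749, -0.489], 'moment': [0.069, 0.048, 0.005], 'grip_width': 0.085}
```

View pics/scene0.png

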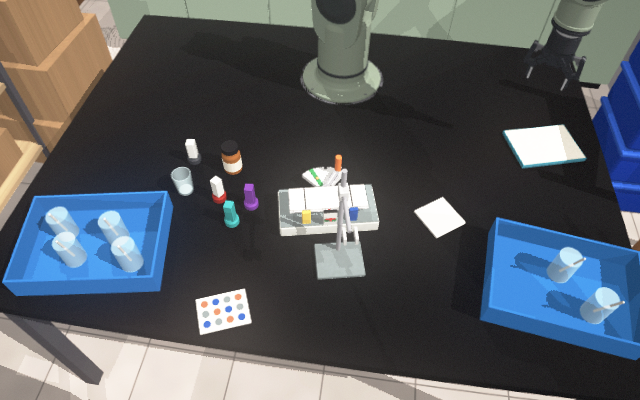

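View pics/top0.png

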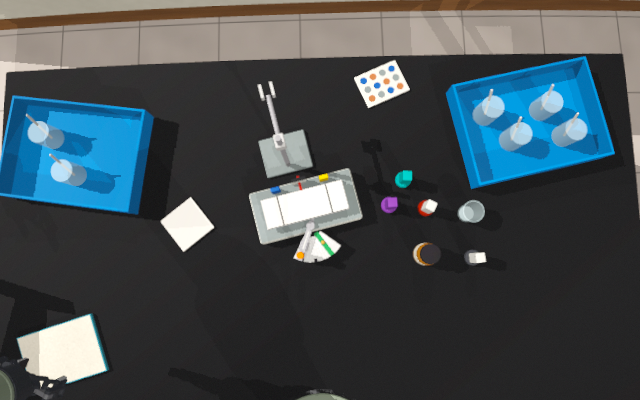

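```bash
python3 - <<'E'
from h import *
a=load('top0')['image']; cv2.imwrite('pics/tz1.png',cv2.resize(a[130:280,230:390],None,fx=5,fy=4.0*1.25/1,interpolation=cv2.INTER_CUBIC)[:600*2][:750])
cv2.imwrite('pics/tz1.png',cv2.resize(a[160:280,230:390],None,fx=5,fy=5,interpolation=cv2.INTER_CUBIC))
cv2.imwrite('pics/tz2.png',cv2.resize(a[155:275,360:500],None,fx=5,fy=5,interpolation=cv2.INTER_CUBIC))
a=load('scene0')['image']
cv2.imwrite('pics/sz1.png',cv2.resize(a[145:285,265:395],None,fx=4,fy=4,interpolation=cv2.INTER_CUBIC))
cv2.imwrite('pics/sz2.png',cv2.resize(a[130:235,160:280],None,fx=5,fy=5,interpolation=cv2.INTER_CUBIC))
E
```

```text
(no output)
```

View pics/tz1.png

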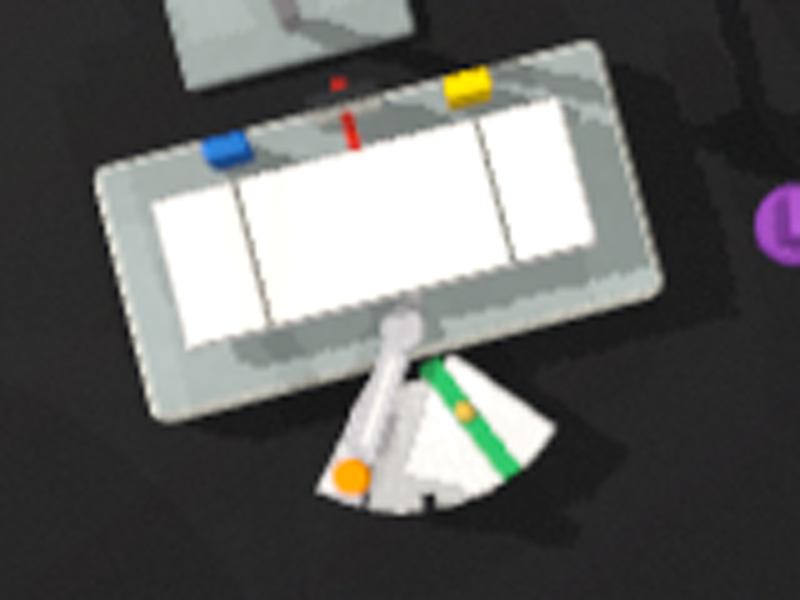

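View pics/tz2.png

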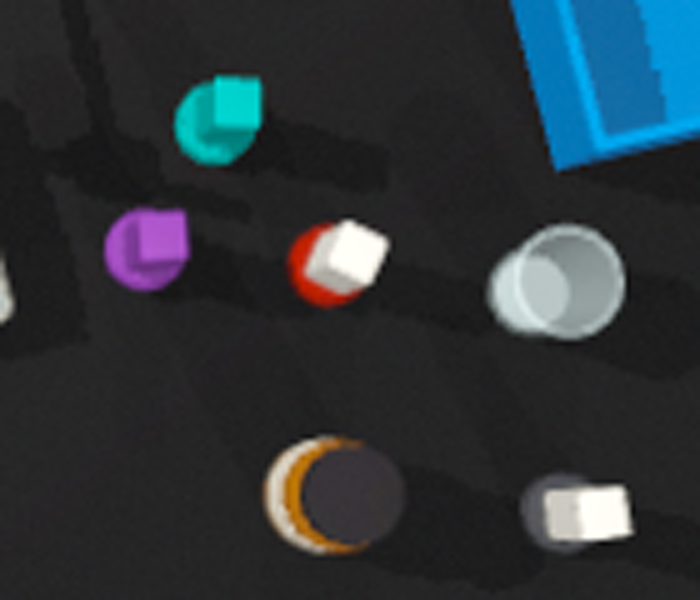

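View pics/sz1.png

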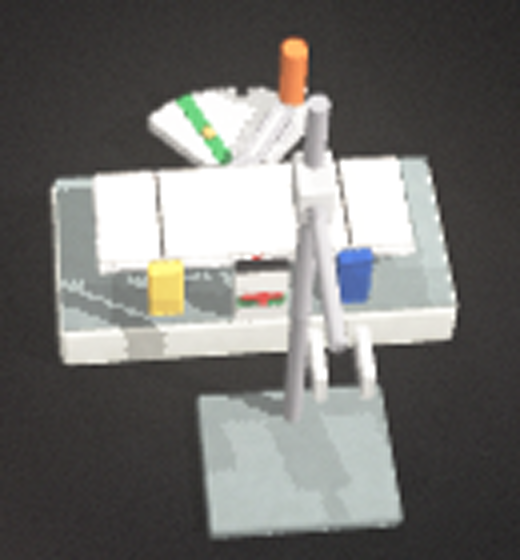

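View pics/sz2.png

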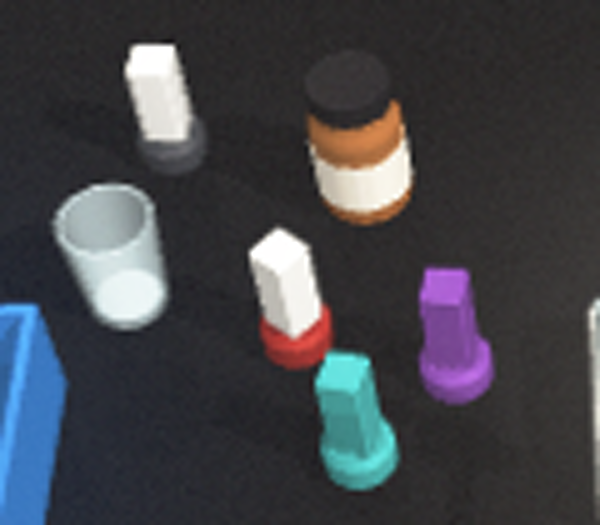

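```bash
python3 - <<'E'
from h import *
T=load('top0');S=load('scene0')
def t1(x,y,z):return atz(T,230+(x+.5)/5-.5,160+(y+.5)/5-.5,z)
def t2(x,y,z):return atz(T,360+(x+.5)/5-.5,155+(y+.5)/5-.5,z)
def s1(x,y,z):return atz(S,265+(x+.5)/4-.5,145+(y+.5)/4-.5,z)
def s2(x,y,z):return atz(S,160+(x+.5)/5-.5,130+(y+.5)/5-.5,z)
c=np.array([t1(*p,.08) for p in[(153,203),(558,99),(595,243),(188,348)]])
print('plate',c.round(4).tolist(),c.mean(0).round(4)); print([np.linalg.norm(c[i]-c[i-1]).round(4) for i in range(4)])
for a,b in(((237,183),(268,325)),((478,124),(513,262))):
    A=t1(*a,.08);B=t1(*b,.08);print('line',((A+B)/2).round(4),np.linalg.norm(A-B))
d=t1(153,203,.045)
body=np.array([t1(*p,.045) for p in[(97,170),(600,42),(660,290),(158,422)]]);print('body',body.mean(0).round(4))
e=c[0]+c[3]-c[1]-c[2];print('yaw of +y->blue?',np.degrees(np.arctan2(e[1],e[0])))
# scene plate
cs=np.array([s1(*p,.08) for p in[(95,174),(404,157),(413,253),(100,271)]]);print('plate scene',cs.mean(0).round(4),cs.round(4).tolist())
print('knob',t1(351,476,.105).round(4),'scene',s1(295,43,.105).round(4))
print('pivot',t1(402,327,.06).round(4)); print('dot',t1(463,410,.04).round(4))
tc=[t2(*p,.082) for p in((347,222),(388,240),(370,291),(332,268))]; print('red top',np.mean(tc,0).round(4),np.array(tc).round(4).tolist())
tc=[s2(*p,.082) for p in((250,250),(279,228),(311,243),(283,268))]; print('red top s',np.mean(tc,0).round(4),np.array(tc).round(4).tolist())
print('red disc s', s2(296,337,.0).round(4))
for n,p,z in(('beaker',(572,282),.07),('jar',(352,494),.095),('grey',(605,513),.082),('purple',(163,235),.082),('turq',(238,102),.082)): print(n,t2(*p,z).round(4))
q=[atz(T,*p,.008) for p in((187,197),(214,228),(187,251),(161,222))];print('tile',np.mean(q,0).round(4),np.array(q).round(3).tolist())
print('rod top s',s1(318,103,.312).round(4)); print('standplate',[t1(x,y,.012).round(3).tolist() for x,y in((187,90),(412,35))])
E
```

```text
plate [[0.6124, 0.1323, 0.08], [0.6576, -0.0637, 0.08], [0.5876, -0.0792, 0.08], [0.5423, 0.1165, 0.08]] [0.6    0.0265 0.08  ]
[np.float64(0.0718), np.float64(0.2011), np.float64(0.0717), np.float64(0.2009)]
line [0.5867 0.0848 0.08  ] 0.06999019563868356
line [ 0.613  -0.0323  0.08  ] 0.06862115727143522
body [0.5997 0.0252 0.045 ]
yaw of +y->blue? 102.99735309898784
plate scene [0.6053 0.0289 0.08  ] [[0.5888, -0.0783, 0.08], [0.5437, 0.1215, 0.08], [0.6224, 0.1335, 0.08], [0.6663, -0.0612, 0.08]]
knob [0.4796 0.0388 0.105 ] scene [0.4754 0.0398 0.105 ]
pivot [0.5509 0.0145 0.06  ]
dot [ 0.5105 -0.014   0.04  ]
red top [ 0.5882 -0.2778  0.082 ] [[0.6044, -0.2726, 0.082], [0.5952, -0.292, 0.082], [0.5709, -0.2821, 0.082], [0.5825, -0.2643, 0.082]]
red top s [ 0.5887 -0.2754  0.082 ] [[0.593, -0.2912, 0.082], [0.5757, -0.28, 0.082], [0.5834, -0.2602, 0.082], [0.6025, -0.2703, 0.082]]
red disc s [ 0.5859 -0.2804  0.    ]
beaker [ 0.5735 -0.3835  0.07  ]
jar [ 0.4747 -0.2663  0.095 ]
grey [ 0.462  -0.3899  0.082 ]
purple [ 0.6005 -0.1839  0.082 ]
turq [ 0.6638 -0.2228  0.082 ]
tile [0.5631 0.3289 0.008 ] [[0.633, 0.329, 0.008], [0.552, 0.26, 0.008], [0.496, 0.329, 0.008], [0.571, 0.397, 0.008]]
rod top s [0.7105 0.0687 0.312 ]
standplate [[0.677, 0.122, 0.012], [0.702, 0.007, 0.012]]
```

```bash
cat >> h.py <<'E'
from scipy.spatial.transform import Rotation as R
def plan(x,y,z,yaw,s=None):
    s=s or observe(); R0=R.from_euler('xyz',s['tool_rot']); p=np.array(s['position'])
    d=R0.inv().apply(np.array([x,y,z])-p)*1000
    a=np.degrees((R0.inv()*R.from_euler('xyz',[np.pi,0,np.radians(yaw)])).as_rotvec())
    print('to',(x,y,z,yaw),'dxyz',d.round(1),'a',a.round(2))
def st():
    s=observe(); print('t',round(s['clock'],2),'p',np.round(s['position'],4),'rpy',np.degrees(s['tool_rot']).round(2),'F',np.round(s['force'],2),'w',round(s['grip_width'],4),'q',np.round(s['qpos'],2))
B=np.array([.600,.026]); ex=np.array([np.cos(np.radians(13)),np.sin(np.radians(13))]); ey=np.array([-ex[1],ex[0]])
E
python3 - <<'E'
from h import *
st(); plan(.479,.039,.20,71); plan(.479,.039,.068,71)
E
```

```text
t 0.1 p [0.2472 0.5737 0.1991] rpy [1.800e+02 6.000e-02 6.669e+01] F [ 0.12  0.75 -0.49] w 0.0854 q [-1.23  0.52 -0.04  1.6   0.02  1.02 -0.11]
to (0.479, 0.039, 0.2, 71) dxyz [-399.3  424.5   -0.5] a [ 0.    0.06 -4.31]
to (0.479, 0.039, 0.068, 71) dxyz [-399.2  424.5  131.5] a [ 0.    0.06 -4.31]
```

```bash
python3 -m pendant '[{"dx":-399,"dy":424,"dz":0,"az":-4.3,"claw":42},{"dx":-399,"dy":424,"dz":0,"az":-4.3,"claw":42},{"dx":-399,"dy":424,"dz":0,"az":-4.3,"claw":42},{"dx":-399,"dy":424,"dz":0,"az":-4.3,"claw":42},{"dx":-399,"dy":424,"dz":0,"az":-4.3,"claw":42},{"dx":-399,"dy":424,"dz":0,"az":-4.3,"claw":42},{"dx":-399,"dy":424,"dz":0,"az":-4.3,"claw":42},{"dx":-399,"dy":424,"dz":0,"az":-4.3,"claw":42},{"dx":-399,"dy":424,"dz":0,"az":-4.3,"claw":42},{"dx":-399,"dy":424,"dz":0,"az":-4.3,"claw":42}]' 20; python3 -c "
from h import *
st(); plan(.479,.039,.20,71)"
```

```text
t 0.1 p [0.2472 0.5737 0.1991] rpy [1.800e+02 6.000e-02 6.669e+01] F [ 0.12  0.75 -0.49] w 0.0854 q [-1.23  0.52 -0.04  1.6   0.02  1.02 -0.11]
to (0.479, 0.039, 0.2, 71) dxyz [-399.3  424.5   -0.5] a [ 0.    0.06 -4.31]schema error: expected keys dx, dy, dz, ax, ay, az, claw
```

```bash
python3 -m pendant '[{"dx":-399,"dy":424,"dz":0,"ax":0,"ay":0,"az":-4.3,"claw":42},{"dx":-399,"dy":424,"dz":0,"ax":0,"ay":0,"az":-4.3,"claw":42},{"dx":-399,"dy":424,"dz":0,"ax":0,"ay":0,"az":-4.3,"claw":42},{"dx":-399,"dy":424,"dz":0,"ax":0,"ay":0,"az":-4.3,"claw":42},{"dx":-399,"dy":424,"dz":0,"ax":0,"ay":0,"az":-4.3,"claw":42},{"dx":-399,"dy":424,"dz":0,"ax":0,"ay":0,"az":-4.3,"claw":42},{"dx":-399,"dy":424,"dz":0,"ax":0,"ay":0,"az":-4.3,"claw":42},{"dx":-399,"dy":424,"dz":0,"ax":0,"ay":0,"az":-4.3,"claw":42},{"dx":-399,"dy":424,"dz":0,"ax":0,"ay":0,"az":-4.3,"claw":42},{"dx":-399,"dy":424,"dz":0,"ax":0,"ay":0,"az":-4.3,"claw":42}]' 20; python3 -c "
from h import *
st(); plan(.479,.039,.20,71)"
```

```text
clock: 0.93
position: [0.4132, 0.1897, 0.1996]
tool_rot: [3.142, -0.0, 1.239]
force: [0.0, 1.1, 0.3]
grip_width: 0.0422
t 0.93 p [0.4132 0.1897 0.1996] rpy [180.  -0.  71.] F [0.   1.13 0.29] w 0.0422 q [-0.61  0.25  0.06  2.03 -0.02  0.86  0.7 ]
to (0.479, 0.039, 0.2, 71) dxyz [-121.   111.2   -0.4] a [ 0. -0.  0.]
```

```bash
python3 -m pendant '[{"dx":-121,"dy":111,"dz":0,"ax":0,"ay":0,"az":0,"claw":42},{"dx":-121,"dy":111,"dz":0,"ax":0,"ay":0,"az":0,"claw":42},{"dx":-121,"dy":111,"dz":0,"ax":0,"ay":0,"az":0,"claw":42},{"dx":-121,"dy":111,"dz":0,"ax":0,"ay":0,"az":0,"claw":42},{"dx":-121,"dy":111,"dz":0,"ax":0,"ay":0,"az":0,"claw":42},{"dx":-121,"dy":111,"dz":0,"ax":0,"ay":0,"az":0,"claw":42}]'; python3 -c "
from h import *
st(); plan(.479,.039,.20,71); grab('top','top1.png');grab('scene','scene1.png')
a=cv2.resize(load('top1')['image'][160:280,230:390],None,fx=5,fy=5);cv2.imwrite('pics/a1.png',a)
a=cv2.resize(load('scene1')['image'][100:250,250:410],None,fx=4,fy=4);cv2.imwrite('pics/a2.png',a)
st()"
```

```text
clock: 1.43
position: [0.4788, 0.0391, 0.1994]
tool_rot: [-3.141, 0.001, 1.235]
force: [0.2, 1.0, -0.0]
grip_width: 0.0417
t 1.43 p [0.4788 0.0391 0.1994] rpy [-1.7999e+02  3.0000e-02  7.0760e+01] F [ 0.25  1.01 -0.03] w 0.0417 q [-0.33  0.3   0.15  1.98 -0.06  0.87  1.09]
to (0.479, 0.039, 0.2, 71) dxyz [-0.   0.2 -0.6] a [-0.01  0.03 -0.24]
t 1.53 p [0.4782 0.0417 0.1994] rpy [-179.96    0.     71.01] F [-0.01  0.43  0.08] w 0.0421 q [-0.33  0.29  0.15  1.98 -0.06  0.87  1.09]
```

View pics/a1.png

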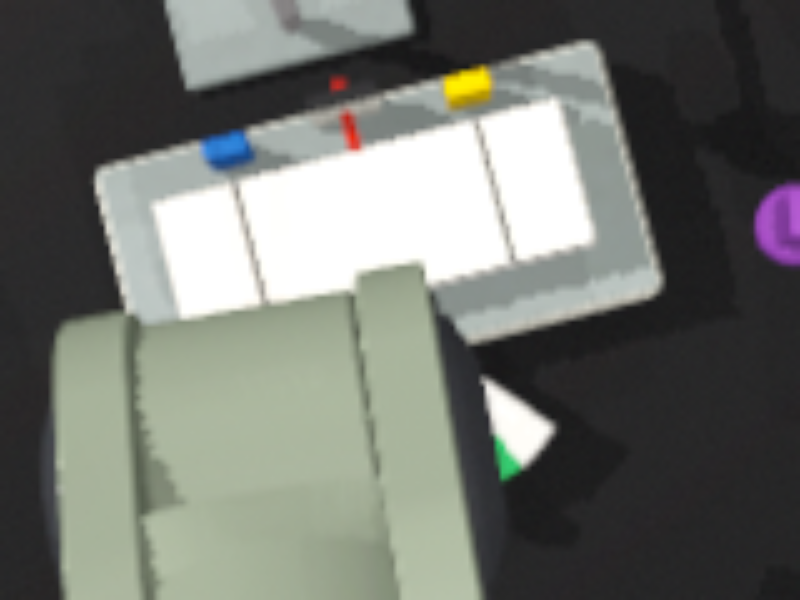

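View pics/a2.png

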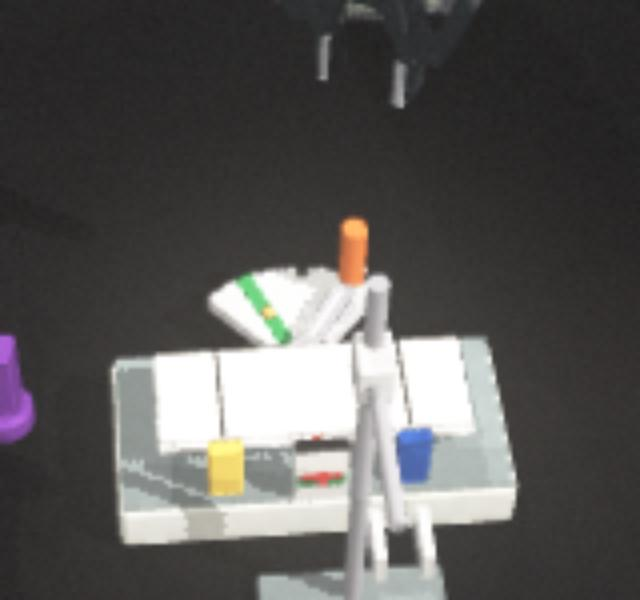

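```bash
python3 -m pendant '[{"dx":-2.5,"dy":0,"dz":40,"ax":0,"ay":0,"az":0,"claw":42},{"dx":-2.5,"dy":0,"dz":80,"ax":0,"ay":0,"az":0,"claw":42},{"dx":-2.5,"dy":0,"dz":110,"ax":0,"ay":0,"az":0,"claw":42},{"dx":-2.5,"dy":0,"dz":131,"ax":0,"ay":0,"az":0,"claw":42},{"dx":-2.5,"dy":0,"dz":131,"ax":0,"ay":0,"az":0,"claw":42},{"dx":-2.5,"dy":0,"dz":131,"ax":0,"ay":0,"az":0,"claw":42}]'; python3 -c "
from h import *
grab('scene','scene2.png')
a=cv2.resize(load('scene2')['image'][100:250,250:410],None,fx=4,fy=4);cv2.imwrite('pics/a2.png',a)
st()"
```

```text
clock: 2.03
position: [0.477, 0.0397, 0.0685]
tool_rot: [-3.14, 0.001, 1.241]
force: [0.8, 0.2, -0.1]
grip_width: 0.042
t 2.08 p [0.4779 0.0396 0.0694] rpy [ 1.7999e+02 -2.0000e-02  7.1070e+01] F [0.63 0.01 0.12] w 0.0418 q [-0.29  0.5   0.11  2.09 -0.1   0.55  1.13]
```

View pics/a2.png

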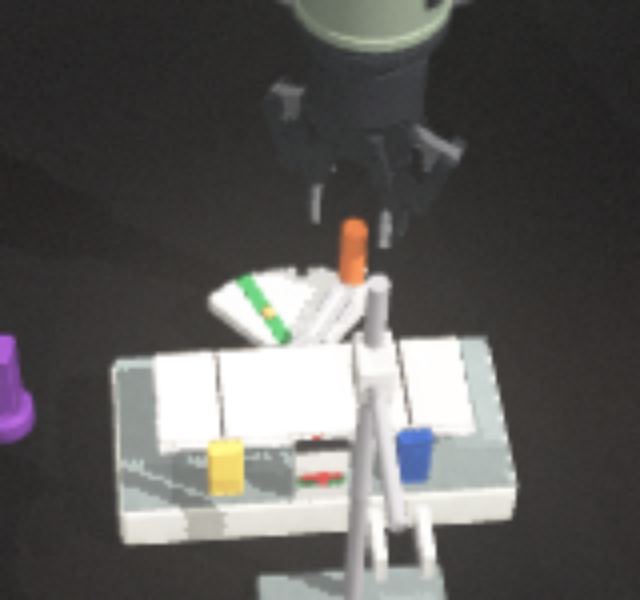

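```bash
python3 -c "
from h import *
S=load('scene2'); P=lambda p:((proj(S,p)[0]-[250,100])*4).round(0)
print(P([.478,.0397,.069]),P([.479,.039,.105]),P([.479,.039,.051]),P([.478-.02*.33,.0397-.02*.95,.069]),S['image'].shape)
d=np.array([np.cos(1.24),np.sin(1.24),0])
for k in(-1,1): print(P(np.array([.478,.0397,.069])+k*.021*d))
st()"
```

```text
[350. 260.] [352. 225.] [348. 278.] [324. 250.] (400, 640, 3)
[323. 249.]
[378. 270.]
t 2.08 p [0.4779 0.0396 0.0694] rpy [ 1.7999e+02 -2.0000e-02  7.1070e+01] F [0.63 0.01 0.12] w 0.0418 q [-0.29  0.5   0.11  2.09 -0.1   0.55  1.13]
```

View pics/scene2.png

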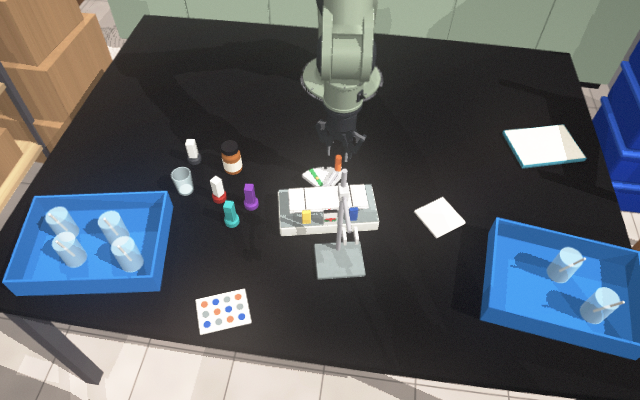

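```bash
python3 -c "
from h import *
S=load('scene1'); P=lambda p:((proj(S,p)[0]-[250,100])*4).round(0)
d=np.array([np.cos(1.24),np.sin(1.24),0])
for z in(.2,.21,.22):
  for k in(-1,1): print(z,P(np.array([.478,.0415,z])+k*.024*d))
a=cv2.resize(load('scene2')['image'][115:180,310:375],None,fx=9,fy=9,interpolation=cv2.INTER_CUBIC);cv2.imwrite('pics/a3.png',np.clip(a.astype(float)*1.8,0,255))
"
```

```text
0.2 [329. 111.]
0.2 [397. 135.]
0.21 [329.  99.]
0.21 [398. 123.]
0.22 [330.  87.]
0.22 [399. 112.][ WARN:0@0.639] global loadsave.cpp:1063 imwrite_ Unsupported depth image for selected encoder is fallbacked to CV_8U.
```

View pics/a3.png

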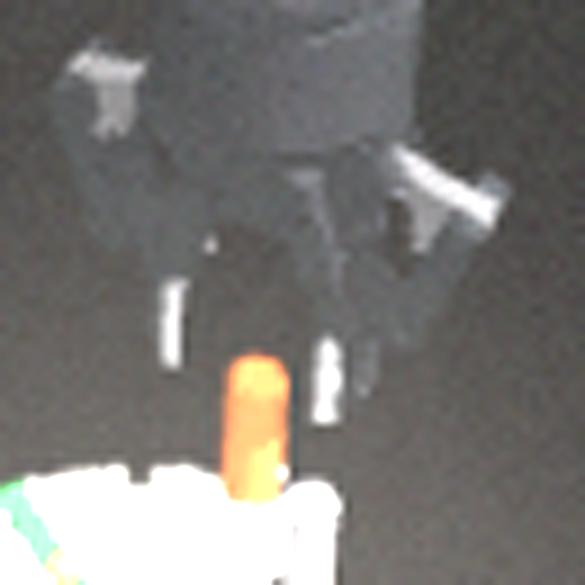

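```bash
python3 -m pendant '[{"dx":0,"dy":0,"dz":0,"ax":0,"ay":0,"az":0,"claw":10},{"dx":0,"dy":0,"dz":0,"ax":0,"ay":0,"az":0,"claw":10},{"dx":0,"dy":0,"dz":0,"ax":0,"ay":0,"az":0,"claw":10},{"dx":0,"dy":0,"dz":0,"ax":0,"ay":0,"az":0,"claw":10},{"dx":0,"dy":0,"dz":0,"ax":0,"ay":0,"az":0,"claw":10}]' 20; python3 -c "
from h import *
S=grab('scene','scene3.png')
a=cv2.resize(S['image'][115:180,310:375],None,fx=9,fy=9,interpolation=cv2.INTER_CUBIC);cv2.imwrite('pics/a3.png',a)
st()"
```

```text
clock: 2.5
position: [0.4785, 0.0391, 0.0698]
tool_rot: [3.14, -0.001, 1.239]
force: [-0.8, 1.1, 9.5]
grip_width: 0.0161
t 2.55 p [0.4784 0.0392 0.0698] rpy [ 1.7991e+02 -7.0000e-02  7.1000e+01] F [-1.3   1.24 10.77] w 0.0157 q [-0.29  0.5   0.11  2.09 -0.1   0.55  1.13]
```

View pics/a3.png

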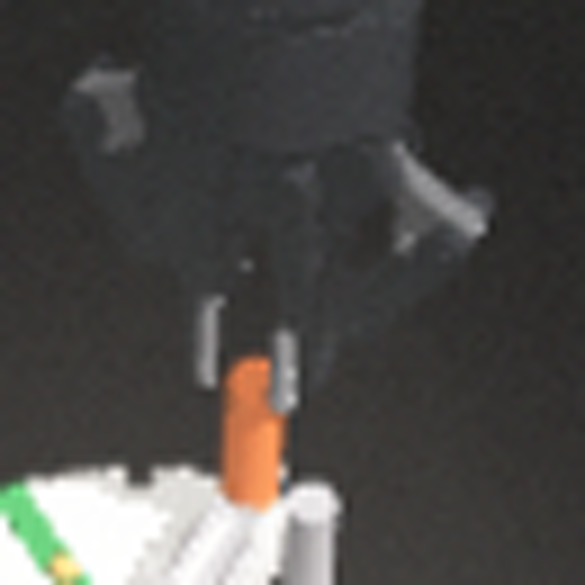

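```bash
python3 -m pendant '[{"dx":-7.2,"dy":0.3,"dz":0,"ax":0,"ay":0,"az":-5.5,"claw":10},{"dx":-14.4,"dy":1.4,"dz":0,"ax":0,"ay":0,"az":-11,"claw":10},{"dx":-21.4,"dy":3.1,"dz":0,"ax":0,"ay":0,"az":-16.5,"claw":10},{"dx":-28.3,"dy":5.5,"dz":0,"ax":0,"ay":0,"az":-22,"claw":10},{"dx":-34.9,"dy":8.5,"dz":0,"ax":0,"ay":0,"az":-27.5,"claw":10},{"dx":-41.1,"dy":12.2,"dz":0,"ax":0,"ay":0,"az":-33,"claw":10},{"dx":-47,"dy":16.4,"dz":0,"ax":0,"ay":0,"az":-38.5,"claw":10},{"dx":-52.4,"dy":21.2,"dz":0,"ax":0,"ay":0,"az":-44,"claw":10},{"dx":-57.4,"dy":26.5,"dz":0,"ax":0,"ay":0,"az":-49.5,"claw":10},{"dx":-61.8,"dy":32.2,"dz":0,"ax":0,"ay":0,"az":-55,"claw":10}]' 20; python3 -c "
from h import *
S=grab('scene','scene4.png')
a=cv2.resize(S['image'][115:195,300:380],None,fx=7,fy=7,interpolation=cv2.INTER_CUBIC);cv2.imwrite('pics/a4.png',a)
st()"
```

```text
clock: 3.38
position: [0.4889, -0.0306, 0.0699]
tool_rot: [3.14, 0.002, 2.203]
force: [-0.2, 0.9, 8.3]
grip_width: 0.0155
t 3.43 p [ 0.4898 -0.0318  0.0699] rpy [1.7989e+02 1.3000e-01 1.2665e+02] F [ 0.58 -1.48  7.05] w 0.0157 q [ 0.07  0.51 -0.16  2.05  0.14  0.59  2.02]
```

View pics/a4.png

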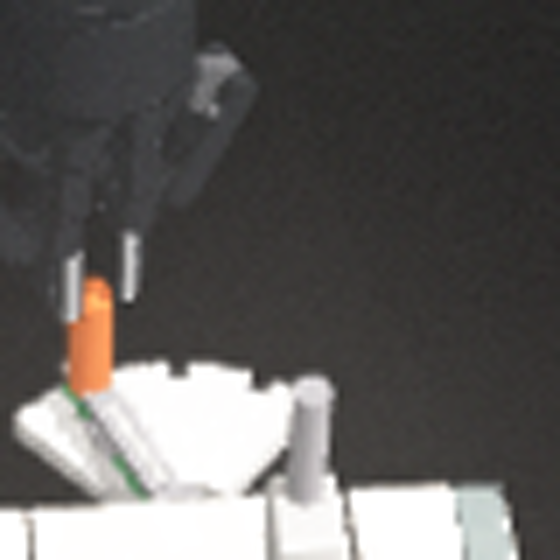

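```bash
python3 -m pendant '[{"dx":0,"dy":0,"dz":0,"ax":0,"ay":0,"az":0,"claw":42},{"dx":0,"dy":0,"dz":0,"ax":0,"ay":0,"az":0,"claw":42},{"dx":0,"dy":0,"dz":0,"ax":0,"ay":0,"az":0,"claw":42},{"dx":0,"dy":0,"dz":-40,"ax":0,"ay":0,"az":0,"claw":42},{"dx":0,"dy":0,"dz":-80,"ax":0,"ay":0,"az":0,"claw":42},{"dx":0,"dy":0,"dz":-110,"ax":0,"ay":0,"az":0,"claw":42},{"dx":0,"dy":0,"dz":-130,"ax":0,"ay":0,"az":0,"claw":42}]' 20; python3 -c "
from h import *
st();plan(.587,-.278,.2,-25)"
```

```text
clock: 4.02
position: [0.4886, -0.0298, 0.2018]
tool_rot: [3.139, 0.002, 2.199]
force: [0.6, -0.8, 0.4]
grip_width: 0.042
t 4.02 p [ 0.4886 -0.0298  0.2018] rpy [1.7987e+02 1.0000e-01 1.2598e+02] F [ 0.63 -0.79  0.42] w 0.042 q [ 0.09  0.31 -0.19  1.94  0.07  0.9   2.06]
to (0.587, -0.278, 0.2, -25) dxyz [-258.7  -66.2    2.1] a [ 1.7000e-01 -1.4000e-01  1.5098e+02]
```

```bash
python3 -m pendant '[{"dx":-259,"dy":-66,"dz":2,"ax":0.2,"ay":-0.1,"az":151,"claw":50},{"dx":-259,"dy":-66,"dz":2,"ax":0.2,"ay":-0.1,"az":151,"claw":50},{"dx":-259,"dy":-66,"dz":2,"ax":0.2,"ay":-0.1,"az":151,"claw":50},{"dx":-259,"dy":-66,"dz":2,"ax":0.2,"ay":-0.1,"az":151,"claw":50},{"dx":-259,"dy":-66,"dz":2,"ax":0.2,"ay":-0.1,"az":151,"claw":50},{"dx":-259,"dy":-66,"dz":2,"ax":0.2,"ay":-0.1,"az":151,"claw":50},{"dx":-259,"dy":-66,"dz":2,"ax":0.2,"ay":-0.1,"az":151,"claw":50},{"dx":-259,"dy":-66,"dz":2,"ax":0.2,"ay":-0.1,"az":151,"claw":50},{"dx":-259,"dy":-66,"dz":2,"ax":0.2,"ay":-0.1,"az":151,"claw":50},{"dx":-259,"dy":-66,"dz":2,"ax":0.2,"ay":-0.1,"az":151,"claw":50}]' 20; python3 -c "
from h import *
S=grab('scene','scene5.png')
a=cv2.resize(S['image'][115:235,280:390],None,fx=5,fy=5,interpolation=cv2.INTER_CUBIC);cv2.imwrite('pics/a5.png',a)
S=grab('top','top5.png')
a=cv2.resize(S['image'][160:280,230:390],None,fx=5,fy=5,interpolation=cv2.INTER_CUBIC);cv2.imwrite('pics/b5.png',a)
st();plan(.587,-.278,.2,-25)"
```

```text
clock: 4.85
position: [0.5868, -0.2784, 0.1963]
tool_rot: [-3.14, 0.002, 0.942]
force: [1.1, 0.3, -0.5]
grip_width: 0.05
t 4.95 p [ 0.5869 -0.2779  0.1965] rpy [-1.7993e+02  1.1000e-01  5.4210e+01] F [-0.2   0.3   0.19] w 0.0501 q [ 0.23  0.57  0.18  1.54 -0.11  1.04  1.39]
to (0.587, -0.278, 0.2, -25) dxyz [-0.   0.2 -3.5] a [2.000e-02 1.400e-01 7.921e+01]
```

View pics/b5.png

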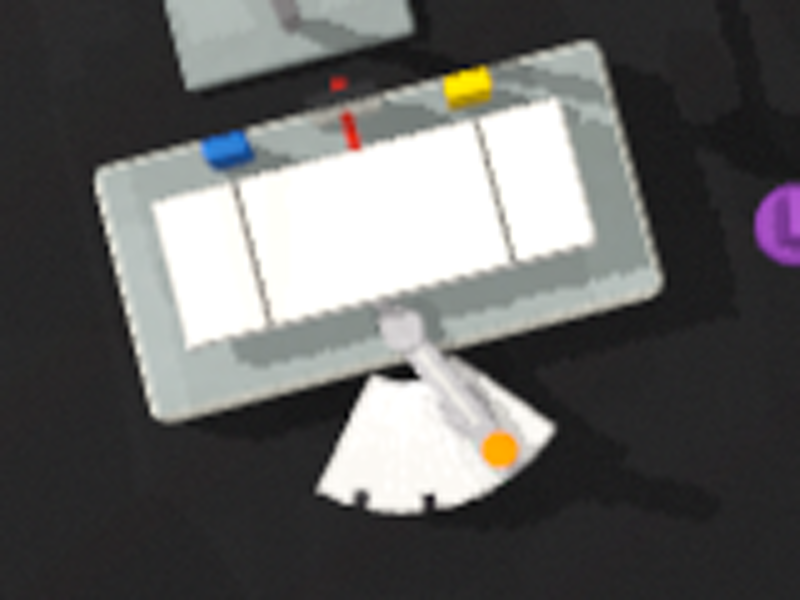

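View pics/scene5.png

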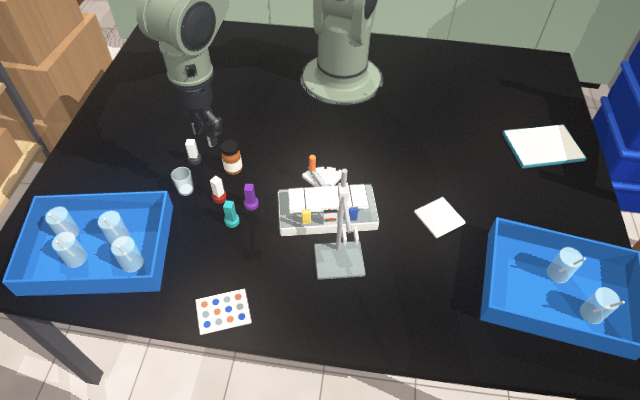

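```bash
python3 -c "
from h import *
T=load('top5'); k=atz(T,230+500/5,160+450/5,.105)[:2]; pv=np.array([.551,.0145]); d=k-pv; print(k, np.linalg.norm(d), np.radians(np.degrees(np.arctan2(d[1],d[0]))%360-193))
plan(.587,-.278,.12,65);plan(.587,-.278,.036,65)"
```

```text
[ 0.48896976 -0.03168977] 0.07733851303398855 0.41316466556042303
to (0.587, -0.278, 0.12, 65) dxyz [ 0.1  0.3 76.5] a [ -0.08   0.1  -10.79]
to (0.587, -0.278, 0.036, 65) dxyz [  0.3   0.4 160.5] a [ -0.08   0.1  -10.79]
```

```bash
python3 -m pendant '[{"dx":0,"dy":0,"dz":35,"ax":0,"ay":0.1,"az":-6,"claw":50},{"dx":0,"dy":0,"dz":60,"ax":0,"ay":0.1,"az":-10.8,"claw":50},{"dx":0,"dy":0,"dz":80,"ax":0,"ay":0.1,"az":-10.8,"claw":50},{"dx":0,"dy":0,"dz":90,"ax":0,"ay":0.1,"az":-10.8,"claw":50},{"dx":0,"dy":0,"dz":90,"ax":0,"ay":0.1,"az":-10.8,"claw":50}]' 20; python3 -c "
from h import *
S=grab('scene','scene6.png')
a=cv2.resize(S['image'][110:230,160:280],None,fx=5,fy=5,interpolation=cv2.INTER_CUBIC);cv2.imwrite('pics/a6.png',np.clip(a*1.5,0,255).astype(np.uint8))
st()
p=np.array(observe()['position']);d=np.array([np.cos(np.radians(65)),np.sin(np.radians(65)),0])
for k in(-.025,0,.025): print(((proj(S,p+k*d)[0]-[160,110])*5).round())
"
```

```text
clock: 5.37
position: [0.5857, -0.2779, 0.1047]
tool_rot: [-3.137, -0.0, 1.14]
force: [0.1, -1.3, 0.3]
grip_width: 0.0504
t 5.42 p [ 0.5864 -0.2784  0.1064] rpy [-1.7988e+02 -1.0000e-02  6.5270e+01] F [ 0.36 -0.31 -0.5 ] w 0.05 q [ 0.28  0.67  0.11  1.61 -0.09  0.87  1.57]
[232. 292.]
[267. 311.]
[304. 331.]
```

View pics/a6.png

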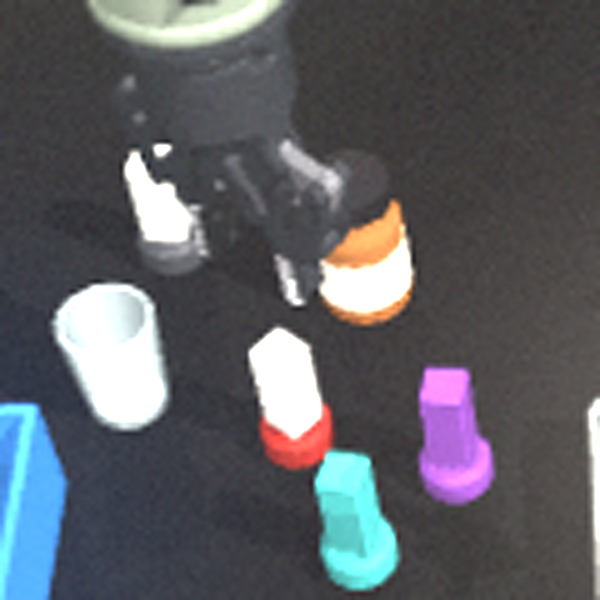

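```bash
python3 -c "
from h import *
S=load('scene3'); p=np.array([.4784,.0392,.0698]); d=np.array([np.cos(np.radians(71)),np.sin(np.radians(71)),0])
for k in(-.01,.01):
  for z in(0,.019): print(k,z,((proj(S,p+k*d+[0,0,z])[0]-[310,115])*9).round())
print(((proj(S,[.4784,.0392,.105])[0]-[310,115])*9).round(),((proj(S,[.4784,.0392,.056])[0]-[310,115])*9).round())
S=load('scene6')
for q in ([.5864,-.2784,.1064],[.5664,-.2784,.1064],[.5864,-.2984,.1064],[.5864,-.2784,.1264],[.587,-.278,.082],[.587,-.278,.0]): print(q,((proj(S,q)[0]-[160,110])*5).round())
"
```

```text
-0.01 0 [218. 438.]
-0.01 0.019 [220. 396.]
0.01 0 [276. 460.]
0.01 0.019 [279. 418.]
[252. 370.] [245. 479.]
[0.5864, -0.2784, 0.1064] [267. 311.]
[0.5664, -0.2784, 0.1064] [278. 283.]
[0.5864, -0.2984, 0.1064] [231. 307.]
[0.5864, -0.2784, 0.1264] [261. 286.]
[0.587, -0.278, 0.082] [275. 342.]
[0.587, -0.278, 0.0] [298. 437.]
```

```bash
python3 -m pendant '[{"dx":0,"dy":0,"dz":25,"ax":0,"ay":0,"az":0,"claw":50},{"dx":0,"dy":0,"dz":45,"ax":0,"ay":0,"az":0,"claw":50},{"dx":0,"dy":0,"dz":60,"ax":0,"ay":0,"az":0,"claw":50},{"dx":0,"dy":0,"dz":69,"ax":0,"ay":0,"az":0,"claw":50},{"dx":0,"dy":0,"dz":69,"ax":0,"ay":0,"az":0,"claw":50},{"dx":0,"dy":0,"dz":69,"ax":0,"ay":0,"az":0,"claw":50}]' 20; python3 -c "
from h import *
S=grab('scene','scene7.png')
a=cv2.resize(S['image'][110:230,160:280],None,fx=5,fy=5,interpolation=cv2.INTER_CUBIC);cv2.imwrite('pics/a7.png',np.clip(a*1.5,0,255).astype(np.uint8))
st()
"
```

```text
clock: 5.92
position: [0.5872, -0.2788, 0.0387]
tool_rot: [3.141, -0.0, 1.138]
force: [-0.0, -0.9, 0.5]
grip_width: 0.0497
t 5.97 p [ 0.5874 -0.2789  0.0391] rpy [ 1.7995e+02 -2.0000e-02  6.5180e+01] F [-0.07 -0.35 -0.01] w 0.0501 q [ 0.29  0.76  0.1   1.65 -0.1   0.74  1.57]
```

View pics/a7.png

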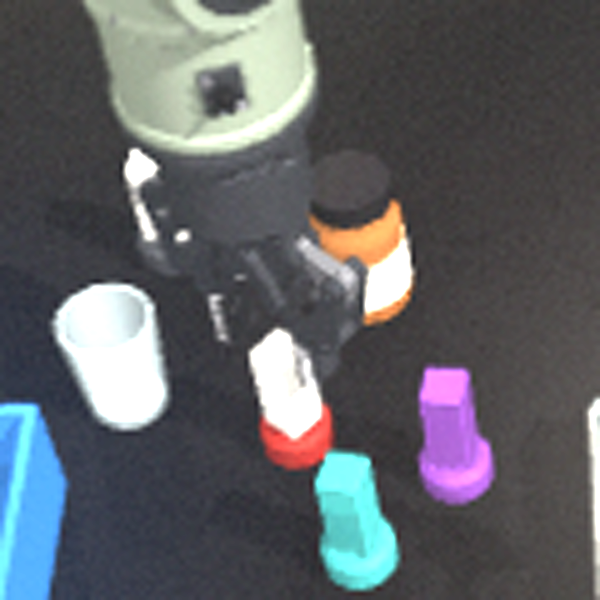

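```bash
python3 -m pendant '[{"dx":0,"dy":0,"dz":0,"ax":0,"ay":0,"az":0,"claw":40},{"dx":0,"dy":0,"dz":0,"ax":0,"ay":0,"az":0,"claw":32},{"dx":0,"dy":0,"dz":0,"ax":0,"ay":0,"az":0,"claw":26},{"dx":0,"dy":0,"dz":0,"ax":0,"ay":0,"az":0,"claw":18},{"dx":0,"dy":0,"dz":0,"ax":0,"ay":0,"az":0,"claw":18},{"dx":0,"dy":0,"dz":0,"ax":0,"ay":0,"az":0,"claw":18}]' 40; python3 -c "
from h import *
S=grab('scene','scene8.png')
a=cv2.resize(S['image'][110:230,160:280],None,fx=5,fy=5,interpolation=cv2.INTER_CUBIC);cv2.imwrite('pics/a8.png',np.clip(a*1.5,0,255).astype(np.uint8))
st()
"
```

```text
clock: 6.47
position: [0.5872, -0.2785, 0.0384]
tool_rot: [3.141, -0.001, 1.138]
force: [0.3, 0.8, 7.3]
grip_width: 0.0233
t 6.52 p [ 0.5872 -0.2785  0.0384] rpy [ 1.7999e+02 -4.0000e-02  6.5180e+01] F [-0.58  1.73  7.4 ] w 0.0225 q [ 0.29  0.76  0.1   1.65 -0.1   0.74  1.57]
```

View pics/a8.png

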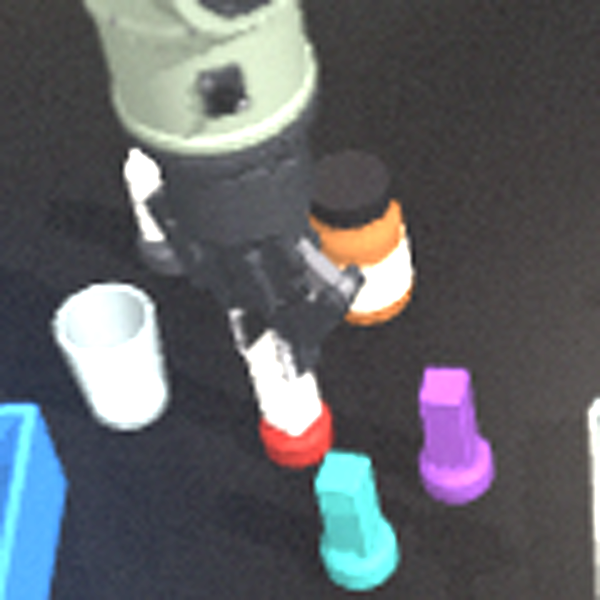

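```bash
python3 -m pendant '[{"dx":0,"dy":0,"dz":-10,"ax":0,"ay":0,"az":0,"claw":18},{"dx":0,"dy":0,"dz":-35,"ax":0,"ay":0,"az":0,"claw":18},{"dx":0,"dy":0,"dz":-70,"ax":0,"ay":0,"az":0,"claw":18},{"dx":0,"dy":0,"dz":-105,"ax":0,"ay":0,"az":0,"claw":18},{"dx":0,"dy":0,"dz":-130,"ax":0,"ay":0,"az":0,"claw":18},{"dx":0,"dy":0,"dz":-130,"ax":0,"ay":0,"az":0,"claw":18}]' 40; python3 -c "
from h import *
S=grab('scene','scene9.png')
a=cv2.resize(S['image'][80:200,160:280],None,fx=5,fy=5,interpolation=cv2.INTER_CUBIC);cv2.imwrite('pics/a9.png',np.clip(a*1.5,0,255).astype(np.uint8))
st(); plan(*(B-.06*ey),.155,103)
"
```

```text
clock: 7.02
position: [0.5888, -0.2799, 0.174]
tool_rot: [3.135, -0.001, 1.137]
force: [-0.4, -0.1, -1.9]
grip_width: 0.0229
t 7.07 p [ 0.5879 -0.2793  0.1711] rpy [ 1.7977e+02 -4.0000e-02  6.5160e+01] F [-0.8   0.07 -1.97] w 0.0228 q [ 0.27  0.59  0.13  1.56 -0.08  0.98  1.56]
to (np.float64(0.6134970632606319), np.float64(-0.03246220388711411), 0.155, 103) dxyz [234.8 -80.6  15.9] a [  0.24   0.04 -37.84]
```

View pics/a9.png

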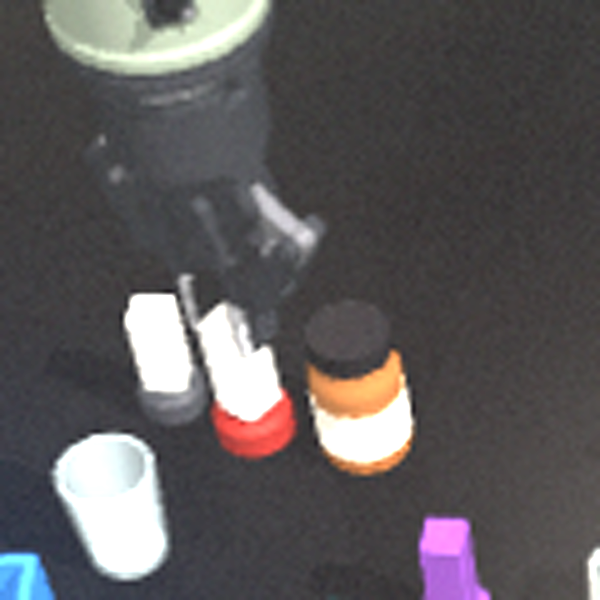

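```bash
python3 -m pendant '[{"dx":30,"dy":-10,"dz":0,"ax":0.2,"ay":0,"az":-5,"claw":18},{"dx":65,"dy":-22,"dz":0,"ax":0.2,"ay":0,"az":-11,"claw":18},{"dx":100,"dy":-34,"dz":0,"ax":0.2,"ay":0,"az":-17,"claw":18},{"dx":135,"dy":-46,"dz":0,"ax":0.2,"ay":0,"az":-23,"claw":18},{"dx":170,"dy":-58,"dz":0,"ax":0.2,"ay":0,"az":-29,"claw":18},{"dx":200,"dy":-70,"dz":0,"ax":0.2,"ay":0,"az":-34,"claw":18},{"dx":225,"dy":-78,"dz":0,"ax":0.2,"ay":0,"az":-37.8,"claw":18},{"dx":235,"dy":-81,"dz":0,"ax":0.2,"ay":0,"az":-37.8,"claw":18},{"dx":235,"dy":-81,"dz":0,"ax":0.2,"ay":0,"az":-37.8,"claw":18},{"dx":235,"dy":-81,"dz":0,"ax":0.2,"ay":0,"az":-37.8,"claw":18}]' 40; python3 -c "
from h import *
S=grab('scene','scene10.png')
a=cv2.resize(S['image'][100:250,260:410],None,fx=4,fy=4,interpolation=cv2.INTER_CUBIC);cv2.imwrite('pics/a10.png',np.clip(a*1.3,0,255).astype(np.uint8))
st(); plan(*(B-.06*ey),.1384,103)
p=np.array(observe()['position']);f=p-[0,0,.0384]
for z in(0,.022,.082): print(z,((proj(S,f+[0,0,z])[0]-[260,100])*4).round())
"
```

```text
clock: 7.9
position: [0.6115, -0.0316, 0.1672]
tool_rot: [-3.137, -0.002, 1.797]
force: [-0.8, -1.3, -0.3]
grip_width: 0.0228
t 7.95 p [ 0.6115 -0.0326  0.1673] rpy [-1.7973e+02 -8.0000e-02  1.0287e+02] F [-0.15 -1.04 -0.92] w 0.0228 q [ 0.    0.54 -0.06  1.66  0.04  0.95  1.72]
to (np.float64(0.6134970632606319), np.float64(-0.03246220388711411), 0.1384, 103) dxyz [-0.4  2.1 28.9] a [-0.27 -0.08 -0.13]
0 [176. 339.]
0.022 [176. 317.]
0.082 [175. 251.]
```

View pics/a10.png

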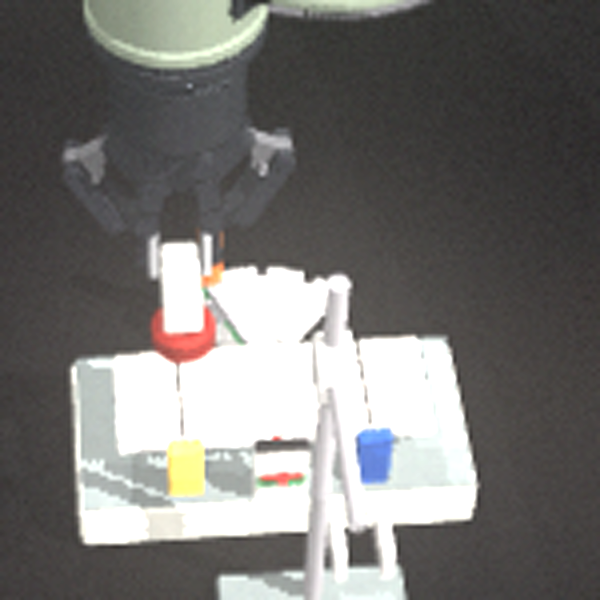

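```bash
python3 -m pendant '[{"dx":0,"dy":2,"dz":15,"ax":-0.3,"ay":0,"az":0,"claw":18},{"dx":0,"dy":2,"dz":28,"ax":-0.3,"ay":0,"az":0,"claw":18},{"dx":0,"dy":2,"dz":38,"ax":-0.3,"ay":0,"az":0,"claw":18},{"dx":0,"dy":2,"dz":44,"ax":-0.3,"ay":0,"az":0,"claw":18},{"dx":0,"dy":2,"dz":44,"ax":-0.3,"ay":0,"az":0,"claw":18},{"dx":0,"dy":2,"dz":44,"ax":-0.3,"ay":0,"az":0,"claw":18},{"dx":0,"dy":2,"dz":44,"ax":-0.3,"ay":0,"az":0,"claw":18}]' 40; python3 -c "
from h import *
st(); plan(*(B-.06*ey),.1114,103); grab('scene','scene11.png'); st()
"
```

```text
clock: 8.53
position: [0.614, -0.0311, 0.1243]
tool_rot: [3.139, -0.002, 1.797]
force: [-0.6, 0.9, -1.0]
grip_width: 0.0231
t 8.53 p [ 0.614  -0.0311  0.1243] rpy [ 1.7987e+02 -1.0000e-01  1.0294e+02] F [-0.61  0.87 -0.97] w 0.0231 q [ 0.    0.59 -0.07  1.7   0.05  0.86  1.71]
to (np.float64(0.6134970632606319), np.float64(-0.03246220388711411), 0.1114, 103) dxyz [-1.2 -0.8 12.9] a [ 0.13 -0.1  -0.06]
t 8.58 p [ 0.614  -0.031   0.1244] rpy [ 1.7986e+02 -1.0000e-01  1.0296e+02] F [-0.03  0.11 -0.49] w 0.023 q [ 0.    0.59 -0.07  1.7   0.05  0.86  1.71]
```

```bash
python3 -m pendant '[{"dx":-1,"dy":0,"dz":2,"ax":0,"ay":0,"az":0,"claw":18},{"dx":-1,"dy":0,"dz":4,"ax":0,"ay":0,"az":0,"claw":18},{"dx":-1,"dy":0,"dz":6,"ax":0,"ay":0,"az":0,"claw":18},{"dx":-1,"dy":0,"dz":8,"ax":0,"ay":0,"az":0,"claw":18},{"dx":-1,"dy":0,"dz":10,"ax":0,"ay":0,"az":0,"claw":18},{"dx":-1,"dy":0,"dz":10,"ax":0,"ay":0,"az":0,"claw":18},{"dx":-1,"dy":0,"dz":10,"ax":0,"ay":0,"az":0,"claw":18}]' 40; python3 -c "
from h import *
S=grab('scene','scene12.png')
a=cv2.resize(S['image'][175:235,270:390],None,fx=6,fy=6,interpolation=cv2.INTER_CUBIC);cv2.imwrite('pics/a12.png',a)
st()
"
```

```text
clock: 9.17
position: [0.614, -0.0318, 0.1138]
tool_rot: [3.14, -0.002, 1.797]
force: [0.5, -0.2, 3.1]
grip_width: 0.0228
t 9.22 p [ 0.614  -0.0318  0.1139] rpy [ 1.7990e+02 -1.1000e-01  1.0297e+02] F [-0.67  0.32  2.76] w 0.0227 q [ 0.    0.6  -0.07  1.7   0.05  0.84  1.71]
```

View pics/a12.png

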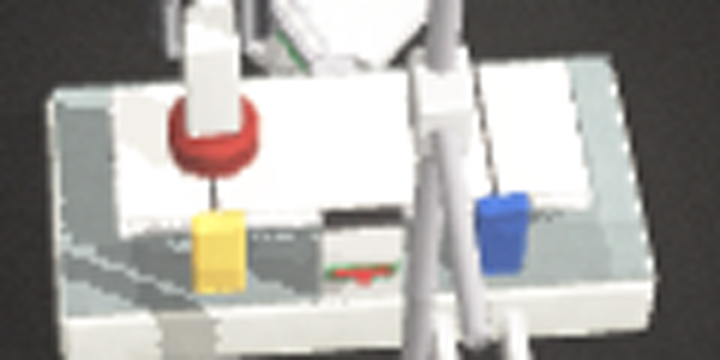

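```bash
python3 -m pendant '[{"dx":0,"dy":0,"dz":1,"ax":0,"ay":0,"az":0,"claw":18},{"dx":0,"dy":0,"dz":1.8,"ax":0,"ay":0,"az":0,"claw":18},{"dx":0,"dy":0,"dz":1.8,"ax":0,"ay":0,"az":0,"claw":18},{"dx":0,"dy":0,"dz":1.8,"ax":0,"ay":0,"az":0,"claw":18},{"dx":2,"dy":0,"dz":1.8,"ax":0,"ay":0,"az":0,"claw":18},{"dx":5,"dy":0,"dz":1.8,"ax":0,"ay":0,"az":0,"claw":18},{"dx":8,"dy":0,"dz":1.8,"ax":0,"ay":0,"az":0,"claw":18},{"dx":11,"dy":0,"dz":1.8,"ax":0,"ay":0,"az":0,"claw":18},{"dx":14,"dy":0,"dz":1.8,"ax":0,"ay":0,"az":0,"claw":18}]' 40; python3 -c "
from h import *
st()
S=grab('scene','scene13.png')
a=cv2.resize(S['image'][175:235,270:390],None,fx=6,fy=6,interpolation=cv2.INTER_CUBIC);cv2.imwrite('pics/a13.png',a)
st()
"
```

```text
clock: 9.97
position: [0.6107, -0.0178, 0.112]
tool_rot: [3.14, -0.002, 1.797]
force: [0.7, -2.0, 3.8]
grip_width: 0.023
t 9.97 p [ 0.6107 -0.0178  0.112 ] rpy [ 1.7991e+02 -1.1000e-01  1.0298e+02] F [ 0.73 -2.04  3.84] w 0.023 q [-0.02  0.6  -0.07  1.72  0.05  0.83  1.69]
t 10.02 p [ 0.6106 -0.0171  0.112 ] rpy [ 1.7991e+02 -1.3000e-01  1.0301e+02] F [ 1.15 -1.25  4.71] w 0.023 q [-0.02  0.6  -0.07  1.72  0.05  0.83  1.69]
```

View pics/a13.png

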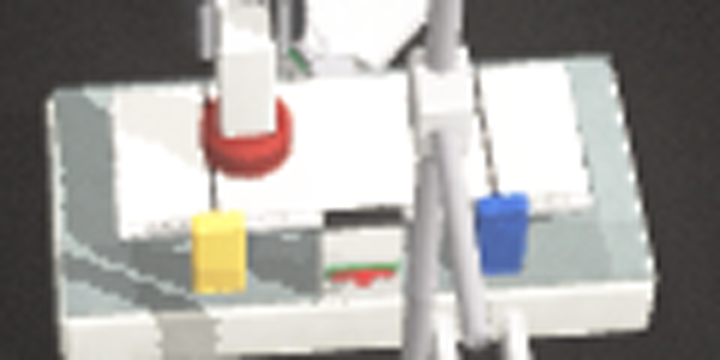

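```bash
python3 -m pendant '[{"dx":4,"dy":0,"dz":0,"ax":0,"ay":0,"az":0,"claw":18},{"dx":9,"dy":0,"dz":0,"ax":0,"ay":0,"az":0,"claw":18},{"dx":14,"dy":0,"dz":0,"ax":0,"ay":0,"az":0,"claw":18},{"dx":19,"dy":0,"dz":0,"ax":0,"ay":0,"az":0,"claw":18},{"dx":24,"dy":0,"dz":0,"ax":0,"ay":0,"az":0,"claw":18},{"dx":29,"dy":0,"dz":0,"ax":0,"ay":0,"az":0,"claw":18},{"dx":34,"dy":0,"dz":0,"ax":0,"ay":0,"az":0,"claw":18},{"dx":39,"dy":0,"dz":0,"ax":0,"ay":0,"az":0,"claw":18},{"dx":44,"dy":0,"dz":0,"ax":0,"ay":0,"az":0,"claw":18},{"dx":48,"dy":0,"dz":0,"ax":0,"ay":0,"az":0,"claw":18}]' 40; python3 -c "
from h import *
st()
p=np.array(observe()['position'])[:2]-B; print(p@ex,p@ey)
"
```

```text
clock: 10.85
position: [0.5998, 0.0293, 0.1121]
tool_rot: [3.14, -0.002, 1.797]
force: [0.5, -2.2, 3.7]
grip_width: 0.0228
t 10.85 p [0.5998 0.0293 0.1121] rpy [ 1.7992e+02 -1.2000e-01  1.0298e+02] F [ 0.49 -2.23  3.65] w 0.0228 q [-0.1   0.59 -0.07  1.74  0.05  0.81  1.61]
0.000532701302528376 0.00325386755316519
```

Steady. Continue to the blue line (57 mm left).

```bash
python3 -m pendant '[{"dx":4,"dy":0,"dz":0,"ax":0,"ay":0,"az":0,"claw":18},{"dx":10,"dy":0,"dz":0,"ax":0,"ay":0,"az":0,"claw":18},{"dx":16,"dy":0,"dz":0,"ax":0,"ay":0,"az":0,"claw":18},{"dx":22,"dy":0,"dz":0,"ax":0,"ay":0,"az":0,"claw":18},{"dx":28,"dy":0,"dz":0,"ax":0,"ay":0,"az":0,"claw":18},{"dx":34,"dy":0,"dz":0,"ax":0,"ay":0,"az":0,"claw":18},{"dx":40,"dy":0,"dz":0,"ax":0,"ay":0,"az":0,"claw":18},{"dx":46,"dy":0,"dz":0,"ax":0,"ay":0,"az":0,"claw":18},{"dx":52,"dy":0,"dz":0,"ax":0,"ay":0,"az":0,"claw":18},{"dx":56,"dy":0,"dz":0,"ax":0,"ay":0,"az":0,"claw":18}]' 40; python3 -m pendant '[{"dx":0,"dy":0,"dz":0,"ax":0,"ay":0,"az":0,"claw":18},{"dx":0,"dy":0,"dz":0,"ax":0,"ay":0,"az":0,"claw":18},{"dx":0,"dy":0,"dz":0,"ax":0,"ay":0,"az":0,"claw":18}]'; python3 -c "
from h import *
st()
p=np.array(observe()['position'])[:2]-B; print(p@ex,p@ey)
S=grab('scene','scene14.png')
a=cv2.resize(S['image'][175:235,270:390],None,fx=6,fy=6,interpolation=cv2.INTER_CUBIC);cv2.imwrite('pics/a14.png',a)
plan(.5631,.3289,.16,103)"
```

```text
clock: 11.68
position: [0.5872, 0.0841, 0.1122]
tool_rot: [3.14, -0.002, 1.798]
force: [0.3, -2.9, 3.4]
grip_width: 0.0228
clock: 11.93
position: [0.5873, 0.0837, 0.1121]
tool_rot: [3.14, -0.003, 1.797]
force: [-0.7, 2.2, 3.8]
grip_width: 0.0229
t 11.93 p [0.5873 0.0837 0.1121] rpy [ 1.7992e+02 -1.5000e-01  1.0299e+02] F [-0.7   2.19  3.78] w 0.0229 q [-0.19  0.57 -0.07  1.76  0.05  0.8   1.51]
0.000619736670119657 0.0591162044725026
to (0.5631, 0.3289, 0.16, 103) dxyz [244.6  31.6 -47.1] a [ 0.09 -0.15 -0.02]
```

View pics/a14.png

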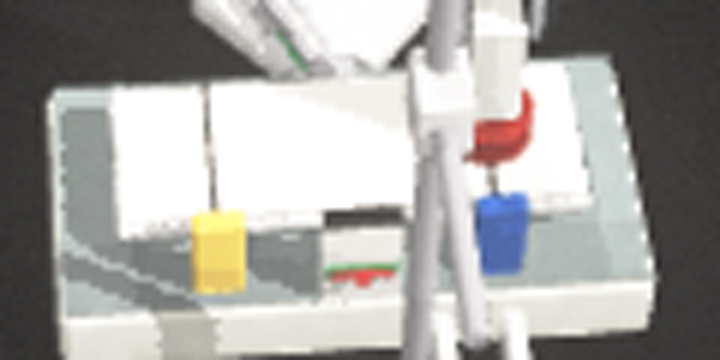

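```bash
python3 -m pendant '[{"dx":0,"dy":0,"dz":-12,"ax":0,"ay":0,"az":0,"claw":18},{"dx":0,"dy":0,"dz":-30,"ax":0,"ay":0,"az":0,"claw":18},{"dx":0,"dy":0,"dz":-48,"ax":0,"ay":0,"az":0,"claw":18},{"dx":35,"dy":5,"dz":-50,"ax":0,"ay":0,"az":0,"claw":18},{"dx":75,"dy":10,"dz":-50,"ax":0,"ay":0,"az":0,"claw":18},{"dx":115,"dy":15,"dz":-50,"ax":0,"ay":0,"az":0,"claw":18},{"dx":155,"dy":20,"dz":-50,"ax":0,"ay":0,"az":0,"claw":18},{"dx":190,"dy":25,"dz":-50,"ax":0,"ay":0,"az":0,"claw":18},{"dx":220,"dy":28,"dz":-50,"ax":0,"ay":0,"az":0,"claw":18},{"dx":245,"dy":32,"dz":-50,"ax":0,"ay":0,"az":0,"claw":18}]' 40; python3 -m pendant '[{"dx":0,"dy":0,"dz":0,"ax":0,"ay":0,"az":0,"claw":18},{"dx":0,"dy":0,"dz":0,"ax":0,"ay":0,"az":0,"claw":18},{"dx":0,"dy":0,"dz":0,"ax":0,"ay":0,"az":0,"claw":18}]'; python3 -c "
from h import *
T=load('top0')['image']; m=(T[180:265,150:230].min(2)>150).astype(np.uint8); n,l,s,c=cv2.connectedComponentsWithStats(m); i=1+s[1:,4].argmax(); print(s[i],atz(load('top0'),150+c[i][0],180+c[i][1],.008))
st()
S=grab('scene','scene15.png')
a=cv2.resize(S['image'][130:250,380:500],None,fx=5,fy=5,interpolation=cv2.INTER_CUBIC);cv2.imwrite('pics/a15.png',a)
plan(.5631,.3289,.0484,103)"
```

```text
clock: 12.82
position: [0.5626, 0.3313, 0.1633]
tool_rot: [3.14, -0.002, 1.799]
force: [-0.2, -0.2, -1.3]
grip_width: 0.0231
clock: 13.07
position: [0.5638, 0.3279, 0.1629]
tool_rot: [3.14, -0.001, 1.796]
force: [0.4, -0.8, -1.9]
grip_width: 0.0225
[  11   17   53   55 1537] [0.56451226 0.33036927 0.008     ]
t 13.07 p [0.5638 0.3279 0.1629] rpy [ 1.7993e+02 -6.0000e-02  1.0293e+02] F [ 0.44 -0.84 -1.88] w 0.0225 q [-0.56  0.6  -0.09  1.56  0.06  0.98  1.13]
to (0.5631, 0.3289, 0.0484, 103) dxyz [  1.5  -0.7 114.6] a [ 0.08 -0.06 -0.12]
```

View pics/a15.png

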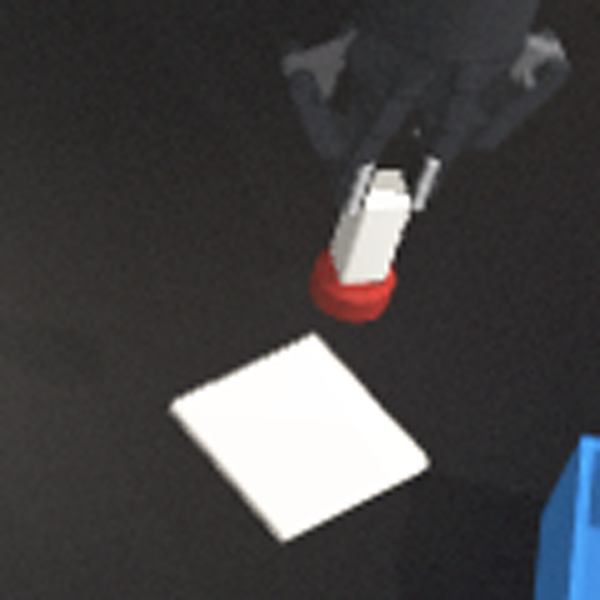

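```bash
python3 -m pendant '[{"dx":1.5,"dy":0,"dz":30,"ax":0,"ay":0,"az":0,"claw":18},{"dx":1.5,"dy":0,"dz":60,"ax":0,"ay":0,"az":0,"claw":18},{"dx":1.5,"dy":0,"dz":85,"ax":0,"ay":0,"az":0,"claw":18},{"dx":1.5,"dy":0,"dz":102,"ax":0,"ay":0,"az":0,"claw":18},{"dx":1.5,"dy":0,"dz":110,"ax":0,"ay":0,"az":0,"claw":18},{"dx":1.5,"dy":0,"dz":113,"ax":0,"ay":0,"az":0,"claw":18},{"dx":1.5,"dy":0,"dz":113,"ax":0,"ay":0,"az":0,"claw":18},{"dx":1.5,"dy":0,"dz":113,"ax":0,"ay":0,"az":0,"claw":18}]' 40; python3 -m pendant '[{"dx":0,"dy":0,"dz":1,"ax":0,"ay":0,"az":0,"claw":18},{"dx":0,"dy":0,"dz":2,"ax":0,"ay":0,"az":0,"claw":18},{"dx":0,"dy":0,"dz":2,"ax":0,"ay":0,"az":0,"claw":18}]'; python3 -c "
from h import *
st()
S=grab('scene','scene16.png')
a=cv2.resize(S['image'][130:250,380:500],None,fx=5,fy=5,interpolation=cv2.INTER_CUBIC);cv2.imwrite('pics/a16.png',a)"
```

```text
clock: 13.78
position: [0.5641, 0.3307, 0.0509]
tool_rot: [3.139, -0.002, 1.797]
force: [-0.1, 0.9, -1.7]
grip_width: 0.0228
clock: 14.03
position: [0.5636, 0.3308, 0.0482]
tool_rot: [3.139, -0.002, 1.797]
force: [0.3, -0.4, -1.8]
grip_width: 0.023
t 14.03 p [0.5636 0.3308 0.0482] rpy [ 1.7987e+02 -1.3000e-01  1.0297e+02] F [ 0.28 -0.44 -1.79] w 0.023 q [-0.57  0.74 -0.08  1.63  0.08  0.77  1.11]
```

View pics/a16.png

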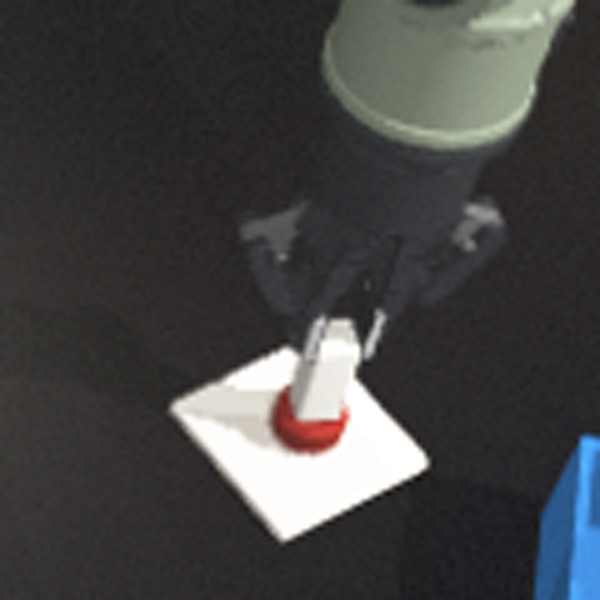

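```bash
python3 -m pendant '[{"dx":0,"dy":0,"dz":0.8,"ax":0,"ay":0,"az":0,"claw":18},{"dx":0,"dy":0,"dz":1.6,"ax":0,"ay":0,"az":0,"claw":18},{"dx":0,"dy":0,"dz":1.6,"ax":0,"ay":0,"az":0,"claw":18},{"dx":0,"dy":0,"dz":1.6,"ax":0,"ay":0,"az":0,"claw":18}]'
```

```text
clock: 14.42
position: [0.5636, 0.331, 0.0464]
tool_rot: [3.14, -0.002, 1.797]
force: [-0.8, -0.2, 4.3]
grip_width: 0.0226
```

```bash
python3 -m pendant '[{"dx":0,"dy":0,"dz":0,"ax":0,"ay":0,"az":0,"claw":26},{"dx":0,"dy":0,"dz":0,"ax":0,"ay":0,"az":0,"claw":32},{"dx":0,"dy":0,"dz":0,"ax":0,"ay":0,"az":0,"claw":45},{"dx":0,"dy":0,"dz":0,"ax":0,"ay":0,"az":0,"claw":50},{"dx":0,"dy":0,"dz":0,"ax":0,"ay":0,"az":0,"claw":50},{"dx":0,"dy":0,"dz":-20,"ax":0,"ay":0,"az":0,"claw":50},{"dx":0,"dy":0,"dz":-50,"ax":0,"ay":0,"az":0,"claw":50},{"dx":0,"dy":0,"dz":-90,"ax":0,"ay":0,"az":0,"claw":50},{"dx":0,"dy":0,"dz":-130,"ax":0,"ay":0,"az":0,"claw":50},{"dx":0,"dy":0,"dz":-130,"ax":0,"ay":0,"az":0,"claw":50}]' 20
python3 -m pendant '[{"dx":40,"dy":-20,"dz":0,"ax":0,"ay":0,"az":0,"claw":50},{"dx":80,"dy":-40,"dz":0,"ax":0,"ay":0,"az":0,"claw":50},{"dx":120,"dy":-60,"dz":0,"ax":0,"ay":0,"az":0,"claw":50},{"dx":150,"dy":-80,"dz":0,"ax":0,"ay":0,"az":0,"claw":50},{"dx":150,"dy":-80,"dz":0,"ax":0,"ay":0,"az":0,"claw":50},{"dx":150,"dy":-80,"dz":0,"ax":0,"ay":0,"az":0,"claw":50}]'
python3 -c "
from h import *
st()
S=grab('scene','scene17.png');T=grab('top','top17.png')
a=cv2.resize(S['image'][130:250,380:500],None,fx=5,fy=5,interpolation=cv2.INTER_CUBIC)
b=cv2.resize(T['image'][160:280,150:350],None,fx=4,fy=4,interpolation=cv2.INTER_CUBIC);cv2.imwrite('pics/a17.png',a);cv2.imwrite('pics/b17.png',b)"
```

```text
clock: 15.25
position: [0.566, 0.3322, 0.184]
tool_rot: [3.131, -0.006, 1.797]
force: [0.8, -0.5, 1.1]
grip_width: 0.0501
clock: 15.75
position: [0.4488, 0.4613, 0.1762]
tool_rot: [3.141, -0.003, 1.802]
force: [1.6, -0.4, -0.2]
grip_width: 0.0502
t 15.75 p [0.4488 0.4613 0.1762] rpy [ 1.7996e+02 -1.7000e-01  1.0326e+02] F [ 1.62 -0.4  -0.17] w 0.0502 q [-0.82  0.57 -0.11  1.57  0.07  1.    0.86]
```

View pics/a17.png

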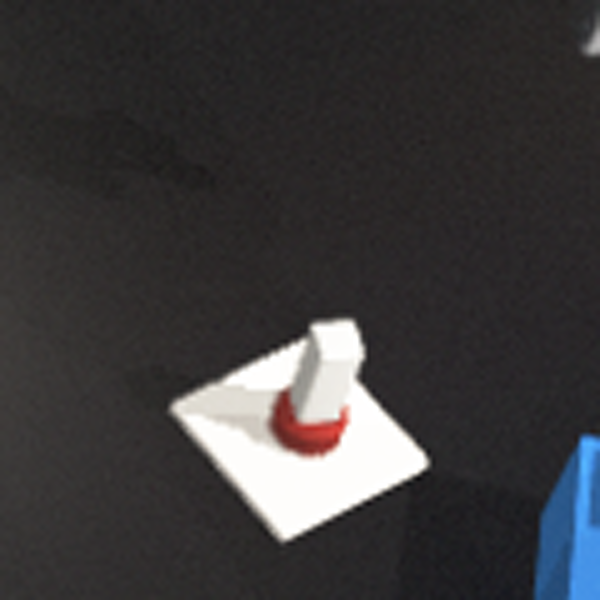

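View pics/b17.png

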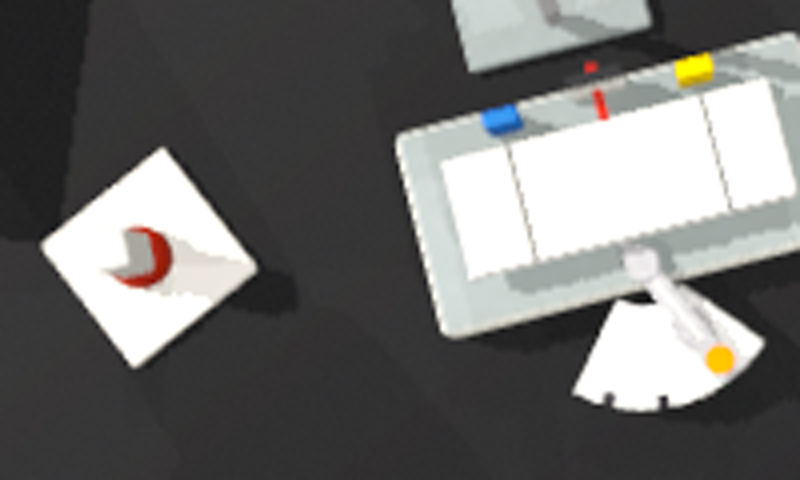

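View pics/scene17.png

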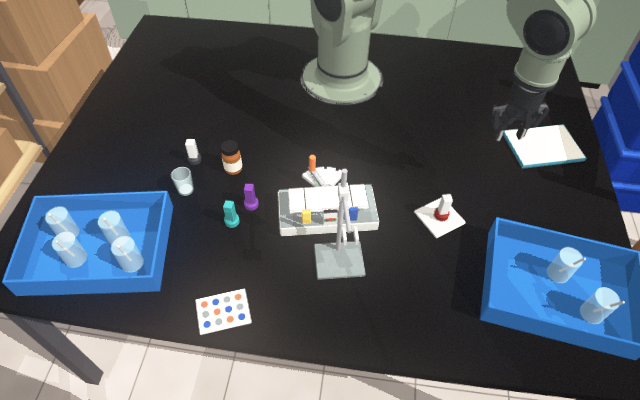

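```bash
python3 -c "
from workcell import job_done
print(job_done())"
```

```text
the job is handed in; nothing more can be done
None
```

I threw the lever into the green notch, drew the streak from the yellow-tab line to the blue-tab line in one pass, and stood the red block on the white tile. The job is handed in at about 16 s of the 67 s allowed, and it reported no verdict.

What the last checks showed:

- **Lever:** it lies over the green stripe in the final pictures. After release I measured it at about 0.41 rad.
- **Streak:** I estimated the plate about 6 to 7 mm down (from tool height, and a contact force of about 5 to 6 N). The tool height held within 0.2 mm along the whole slide, and it stopped about 1 mm short of the blue line. The pointer looked to be in the green band in the pictures at the yellow line, shortly after it and at the blue line, though it is only a few pixels high there. I took no picture at mid-plate, so there I went by height and force alone.
- **Red block:** it stands upright on the tile, within a few mm of its middle. The gripper is clear and touching nothing.
- **Other objects:** the grey block, beaker, jar and stand look unmoved by eye; I did not measure their positions again.

One small disagreement: positions from the scene camera ran about 2 to 6 mm off those from the top camera. I used the top camera's values, and the difference is well inside the tolerances.

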